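# Load the screw dispenser and hold its feed at the third click

### The job

Load the screw dispenser: set the thick loose screw case squarely on the case already in its seat, then the thin loose case squarely on top of that, setting them down rather than dropping them. Only when all three are stacked, push the spring-return plunger beside them straight down with the fingertips, past its first and second clicks to the third (one click for each case), not beyond it to the bottom stop. Finish while still holding it there against its spring; leave the column square and the other things on the bench where they are.

Things in the scene. Friction and masses are not known exactly. Their poses are not given: they have to be found in the camera images.
- seat (a point): Centre of the seat floor of the screw dispenser, a fixed grey base plate (84 x 205 mm, 14 mm thick) on the bench. The seat is a low-rimmed rectangle (rim top 6 mm above the seat floor) and its floor is 18 mm above the bench. The dispenser's y axis runs along the seat's long side, from the seat towards the clear plunger tower, whose axis is 110 mm away along +y; z is up. A clear scoop, 16 mm high, lies in front of the seat (-x).
- bedcase_mid (a point): Centre of the closed screw case already lying in the seat: grey with a pale flat lid, 56 (own x) x 84 (own y) x 30 (z) mm; this point is half-way up, 15 mm above its underside. Loose, but kept in place by the seat's rim (1.5 mm play each way). About 0.25 kg.
- thick_mid (a point): Centre of the thick loose screw case: closed, grey with a pale flat lid, 56 (own x) x 84 (own y) x 45 (z) mm; this point is half-way up, 22.5 mm above its underside. Starts lid up on the bench to the robot's right. About 0.3 kg. Turned half round it fits just as well.
- thin_mid (a point): Centre of the thin loose screw case: closed, grey with a pale flat lid, 56 (own x) x 84 (own y) x 30 (z) mm; this point is half-way up, 15 mm above its underside. Starts lid up on the bench to the robot's right, some 120 mm or more from the thick one, nearer or farther. About 0.2 kg. Turned half round it fits just as well.
- plunger_top (a point): Centre of the top face of the plunger's black round cap, 42 mm across and 10 mm thick, on a steel stem above the dispenser's clear tower (50 x 50 mm, top 84 mm above the bench). At rest the top face is 140 mm above the bench; it moves straight down with the plunger. z is up.
- plunger (a joint): How far the plunger is pressed down, in m: 0 at rest, clicks (detents) at 0.012, 0.024 and 0.036 (the third), bottom stop at 0.046. The detents are bumps (a rise, then a dip, of about 2 N) on top of the return spring, which pushes up with about 4 N at rest and 9 N at the third click; a last bump at 0.042 resists going beyond the third click. The detents do not hold it: released, it springs all the way back up.
- tin: Round metal tin, a bystander: 52 mm across, 22 mm high; origin at the centre of its underside.
- deburrer: Black deburring tool lying on the bench, a bystander: about 135 mm long along its x axis, 22 mm thick; origin near the middle of its length, on the bench.
- square: Steel try square lying flat, a bystander: stock 110 mm long (own y), 18 mm thick, blade 150 mm long (own +x); origin under the middle of the stock.
- tape: Grey tape measure standing on the bench, a bystander: 60 x 34 mm, 55 mm high; origin at the centre of its underside.
Things that resemble listed ones, but are neither listed nor needed, are in the scene too. Leave any blue or brown look-alike of the part that bears thick_mid alone.

How it is judged:
On the way, in this order (a step that is already met when the one before it is completed fails the run):
1. the thick case rests squarely on the case in the seat, let go (horizontal distance between thick_mid and bedcase_mid below 0.008 m and z of thick_mid in the frame of bedcase_mid between 0.0335 and 0.0415 m and angle between the y axis of thick_mid and the y axis of bedcase_mid, either way round below 0.14 rad and angle between thick_mid's own z axis and vertical below 0.06 rad and contact force between the fingers and thick below 0.1 N), for 0.2 s.
2. the thin case rests squarely on the thick one, let go (all of step 1 and horizontal distance between thin_mid and thick_mid below 0.008 m and z of thin_mid in the frame of thick_mid between 0.0335 and 0.0415 m and angle between the y axis of thin_mid and the y axis of thick_mid, either way round below 0.14 rad and angle between thin_mid's own z axis and vertical below 0.06 rad and contact force between the fingers and thin below 0.1 N), for 0.2 s.
3. the plunger is held at its third click with the fingers (horizontal distance between thick_mid and bedcase_mid below 0.008 m and z of thick_mid in the frame of bedcase_mid between 0.0335 and 0.0415 m and angle between the y axis of thick_mid and the y axis of bedcase_mid, either way round below 0.14 rad and angle between each of thick_mid, thin_mid's own z axis and vertical below 0.06 rad and horizontal distance between thin_mid and thick_mid below 0.008 m and z of thin_mid in the frame of thick_mid between 0.0335 and 0.0415 m and angle between the y axis of thin_mid and the y axis of thick_mid, either way round below 0.14 rad and value of joint plunger between 0.032 and 0.04 m and contact force between the fingers and plunger between 3 and 25 N), for 0.5 s.
At the end, for the whole second after the job is handed in: Bottom case in the seat, thick case on it, thin case on top: each centred on the one below within 8 mm, turned less than 0.14 rad (half turns allowed), level, untouched. Fingers press the plunger (3 to 25 N), holding it still at 32 to 40 mm of travel, the third click (all of step 3 and horizontal distance between bedcase_mid and seat below 0.006 m and z of bedcase_mid in the frame of seat between 0.011 and 0.019 m and contact force between the fingers and thick below 0.1 N and contact force between the fingers and thin below 0.1 N and contact force between the fingers and bedcase below 0.1 N and velocity of joint plunger between -0.01 and 0.01 m/s); the arm keeps its last pose, push and grip.
It fails at once if the plunger is pressed (more than 8 mm) before the column of three stands (value of joint plunger above 0.008 m and not (horizontal distance between thick_mid and bedcase_mid below 0.008 m and z of thick_mid in the frame of bedcase_mid between 0.0335 and 0.0415 m and angle between the y axis of thick_mid and the y axis of bedcase_mid, either way round below 0.14 rad and angle between each of thick_mid, thin_mid's own z axis and vertical below 0.06 rad and horizontal distance between thin_mid and thick_mid below 0.008 m and z of thin_mid in the frame of thick_mid between 0.0335 and 0.0415 m and angle between the y axis of thin_mid and the y axis of thick_mid, either way round below 0.14 rad)).
It fails at once if the plunger is driven beyond the third click to the bottom stop (more than 43.5 mm) (value of joint plunger above 0.0435 m).
It fails at once if a case is dropped: it moves faster than 0.5 m/s with no finger on it ((contact force between the fingers and thick below 0.1 N and linear speed of thick above 0.5 m/s) or (contact force between the fingers and thin below 0.1 N and linear speed of thin above 0.5 m/s)).
It fails at once if the tin, deburring tool, try square or tape measure is moved by more than 20 mm (distance of any of tin, deburrer, square, tape from where it was at the start of the episode above 0.02 m).
It also fails if it takes over 64 s, if anything falls off the work surface, if the arm or the gripper's body presses on something with over 40 N, if the wrist force passes 120 N, or if a joint passes its speed limit or range.

### The arm

A 6-joint arm with a two-finger parallel gripper is mounted at the origin on the work surface. World frame = base frame: x ahead of the robot, y to its left, z up, the work surface at z = 0. Lengths are in m, angles in rad, forces in N, time in s.
With the tool pointing down it reaches from about 0.4 to 0.825 m from the base axis. Payload 7 kg.
Tool frame: the origin (TCP) lies at the centre of the arm's flange, where the gripper is bolted on; the fingertips stand 178 mm ahead of it and the grasp point (between the pads) lies 159 mm ahead of it; z points along the fingers, y is the direction in which the jaws open and shut (so a half turn about z gives the same grasp; the last joint's range is limited). The gripper opens to 88 mm and grips with 3 to 60 N. Pads are 19 mm wide; open, the fingers measure 130 mm over their backs; the gripper's body (78 mm by 193 mm) begins 47 mm behind the grasp point.
Start: joints at [-0.995, 0.359, 0.012, 0, -1.224, -0.288], TCP at [0.192, -0.647, 0.405] pointing down, gripper open.
Joint ranges: [-3.07, 3.07], [-1.43, 2.12], [-1.02, 1.25], [-3.03, 1.67], [-3.05, -0], [-3.03, 3.03]. Speed limits (rad/s): [2.39, 2.39, 3.01, 3.14, 3.14, 3.14].

### API

Orientations are given as [roll, pitch, yaw] about the fixed x, y, z axes, in that order (R = Rz(yaw) Ry(pitch) Rx(roll)).
In Python, from station import arm gives the robot as it stands.
- The arm moves only by the shell command python3 -m handwheel 'ROWS' [OPENING] [FORCE]. ROWS is JSON, a list of rows, each a list of 4 numbers: the shift along the world's x, y, z in cm, then the turn about the world's z in rad. In form: [[dx, dy, dz, yaw], ...]. A call has 1 to 20 rows; each row shifts and turns the commanded pose from where the row before left it; what a row does not reach is not made up. A row lasts 1/10 s, in which the tool goes at most 50 mm and 8.59 degrees, less where a joint would pass 70% of its speed; a pose out of reach is approached as far as the arm can. A call is refused whole if a number of a shift passes 5 or a number of a turn 0.15, either way. A call with a gripper value outside its range is refused whole. OPENING is the closure, from 0 (fully open) to 1 (shut), set as the call begins (- or left out, the last holds). The fingers move at their own pace and stop on an object; FORCE is the grip in N (left out, the last holds). Time passes only in rows, so rows that do not move let the fingers close. It gives the time, the measured TCP pose, the force and the opening at its end, in the units of the state.
- arm.get_state(): the state, without advancing time (a new reading comes with each control period).
- arm.grab_frame(name): name is "scene" or "top" or "wrist"; returns a dict with "image" (400x640x3 uint8, red, green, blue), "depth" (400x640 float32, m along the optical axis (not along the pixel's ray), 0 where there is no reading), "vfov" (degrees; the focal length in pixels is half the picture's height over the tangent of half this angle, whatever the lens; pixels are square), "cx", "cy" (the principal point, pixels), "k1" (the pictures are not rectified: a ray, as slopes to the right and down, at radius r is drawn at 1 + k1 r^2 times it, then the intrinsics apply), "rvec" (rotation vector, rad) and "tvec" (3), from world to camera coordinates, as OpenCV has them. Camera axes: x right, y down, z forward; pixel columns grow to the right and rows downward; lengths in m; the calibration is good to about 2 mm. A picture is of the moment at which its call begins.
- arm.job_done(): hands the job in, once; it reports no verdict.
The state is a dict: "t": time; "q": joint angles; "qd": joint speeds; "joint_efforts": joint torques, N m; "eef_pos": TCP position; "ee_rot": TCP orientation; "force": force on the tool from outside, world axes, zero at the start; "moment": the same for the moment, N m; "width": finger opening in m.
Only numpy, scipy, OpenCV 4.12 (cv2) and the standard library are available. Lean on these libraries where they do the work, as an engineer would, in place of code of your own. Each camera call takes 0.05 s, during which the arm holds its last target.

## Working session

There is one attempt and no reset: what is moved stays moved. The work goes in short steps, Python scripts to look and compute and a shell command to move; the robot and the scene stay as the last step left them, time stands still between calls to the robot, and variables do not carry over. Pictures are saved under pics/ and viewed, and the job is handed in when it is done.

```bash
mkdir -p pics; ls
cat > h.py <<'E'
import numpy as np,cv2
from station import arm
def grab(n,save=None):
    f=arm.grab_frame(n)
    if save: cv2.imwrite('pics/'+save,f['image'][:,:,::-1])
    np.save('pics/%s.npy'%n,f,allow_pickle=True)
    return f
def load(n): return np.load('pics/%s.npy'%n,allow_pickle=True).item()
def cam(f):
    fl=200/np.tan(np.radians(f['vfov'])/2)
    K=np.array([[fl,0,f['cx']],[0,fl,f['cy']],[0,0,1.]]);D=np.array([f['k1'],0,0,0,0.])
    R=cv2.Rodrigues(np.array(f['rvec'],float))[0]
    return K,D,R,np.array(f['tvec'],float).reshape(3)
def rays(f,uv):
    K,D,R,t=cam(f)
    n=cv2.undistortPoints(np.array(uv,float).reshape(-1,1,2),K,D).reshape(-1,2)
    return np.c_[n,np.ones(len(n))]@R, -R.T@t
def onz(f,uv,z):
    d,c=rays(f,uv); return c+d*((z-c[2])/d[:,2])[:,None]
def cloud(f):
    v,u=np.mgrid[0:400,0:640]
    d,c=rays(f,np.c_[u.ravel(),v.ravel()])
    P=c+d*f['depth'].reshape(-1,1); P[f['depth'].ravel()==0]=np.nan
    return P.reshape(400,640,3)
def proj(f,P):
    K,D,R,t=cam(f)
    return cv2.projectPoints(np.array(P,float).reshape(-1,1,3),np.array(f['rvec'],float),t,K,D)[0].reshape(-1,2)
E
python3 - <<'E'
from h import *
for n in('scene','top','wrist'):
    f=grab(n,n+'0.png');print(n,f['vfov'],f['k1'],(-cam(f)[2].T@cam(f)[3]).round(3))
print(arm.get_state())
E
```

```text
pics
scene 50.20747536967979 -0.06868344885147412 [ 1.308 -0.443  0.697]
top 54.95465279283118 0.014196528339885175 [ 0.389 -0.088  1.009]
wrist 65.13719931778937 -0.015810941005669432 [ 0.113 -0.671  0.385]
{'t': 0.15, 'q': array([-9.94928781e-01,  3.59231745e-01,  1.12882573e-02, -2.39582209e-04,
       -1.22411253e+00, -2.88089205e-01]), 'qd': array([ 0.00187157, -0.00233171,  0.00138557,  0.00201255,  0.00139403,
       -0.00055333]), 'joint_efforts': array([-1.87296770e-03, -5.83275282e+01,  2.93288469e+01,  7.00125262e+00,
        8.75356025e-03, -1.22983024e-04]), 'eef_pos': array([ 0.19152899, -0.64711414,  0.40394265]), 'ee_rot': array([ 3.14032087e+00, -1.41963694e-04, -2.85389577e+00]), 'force': array([-0.26382275, -1.09136097,  0.15924478]), 'moment': array([-0.03152083,  0.02949659, -0.01811549]), 'width': 0.08758817149951843}
```

View pics/top0.png

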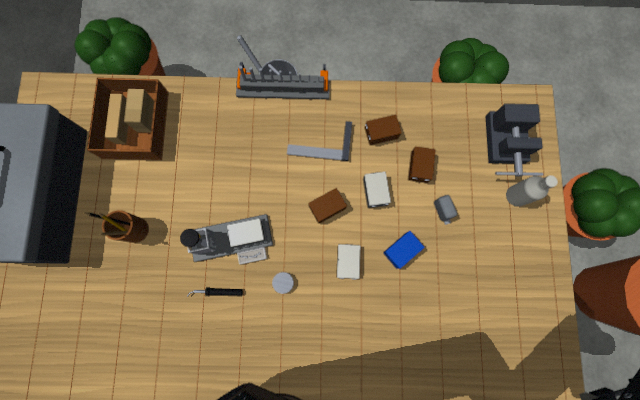

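View pics/scene0.png

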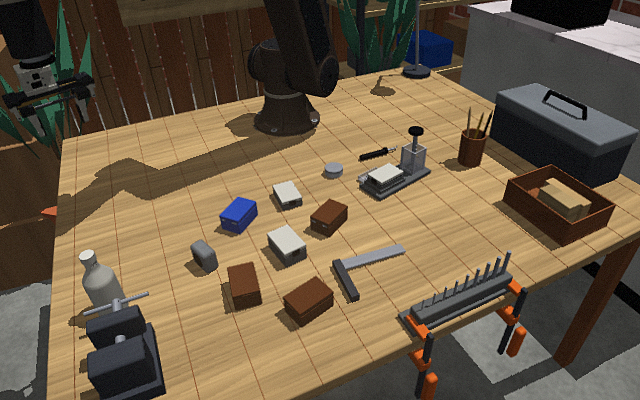

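View pics/wrist0.png

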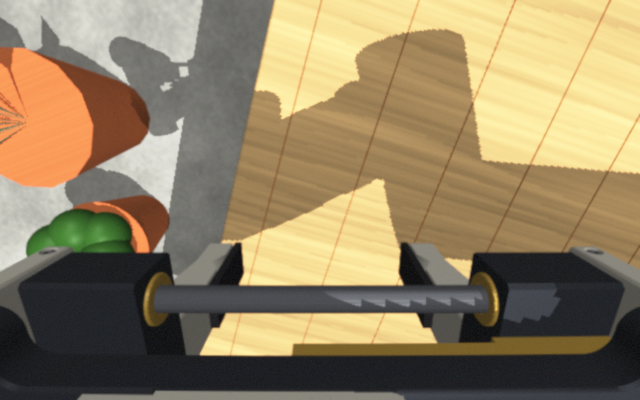

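Top view: the grey cases with pale lids are at (377,189) and (348,261), and the seated case is at (246,233). The look-alikes are blue at (404,250) and brown at (384,129), (422,164) and (328,206). The plunger cap is at (190,238). Next I'll measure heights to tell thick from thin, and check a crop.

```bash
cat > m.py <<'E'
from h import *
def lids(n,f=None,pr=True):
    f=f or load(n); P=cloud(f); hsv=cv2.cvtColor(f['image'],cv2.COLOR_RGB2HSV)
    m=((hsv[...,1]<40)&(hsv[...,2]>150)).astype(np.uint8)
    k,L,S,C=cv2.connectedComponentsWithStats(m)
    out=[]
    for i in range(1,k):
        if S[i,4]<150: continue
        q=P[L==i]; z=np.nanmedian(q[:,2])
        v,u=np.nonzero(L==i)
        W=onz(f,np.c_[u,v],z)[:,:2]
        if np.linalg.norm(W.mean(0))>1.0: continue
        (c,s,a)=cv2.minAreaRect((W*1000).astype(np.float32))
        if s[0]>s[1]: s=s[::-1]; a+=90
        # a = angle of short side
        print(n,'px',C[i].round(),'z %.4f'%z,'c',np.array(c).round(1),'size',np.array(s).round(1),'short-axis deg %.1f'%((a+90)%180-90), 'mean',(W.mean(0)*1000).round(1))
E
python3 - <<'E'
from m import *
for n in('top','scene'): lids(n)
f=load('top');im=f['image'][:,:,::-1]
a=cv2.resize(im[150:300,290:450],None,fx=3,fy=3,interpolation=2);b=cv2.resize(im[190:290,170:290],None,fx=3,fy=3,interpolation=2)
c=np.zeros((450,480+360,3),np.uint8);c[:450,:480]=a;c[:300,480:]=b
cv2.imwrite('pics/crop1.png',cv2.resize(c,(800,428)))
g=load('scene')['image'][:,:,::-1]
cv2.imwrite('pics/crop2.png',cv2.resize(g[110:270,210:440],None,fx=3.3,fy=3.3,interpolation=2))
P=cloud(f)
for p in((190,238),(196,238),(283,283),(225,292),(348,140),(447,208),(328,206)):print(p,P[p[1],p[0]].round(4))
E
```

```text
top px [314. 151.] z 0.0095 c [730.6 -73.1] size [ 24.4 146.7] short-axis deg -4.9 mean [730.  -73.5]
top px [377. 188.] z 0.0442 c [ 622.8 -237.7] size [55. 83.] short-axis deg -81.6 mean [ 622.3 -237.8]
top px [245. 232.] z 0.0469 c [502.7  96.2] size [56.1 82.4] short-axis deg 12.8 mean [502.3  96.2]
top px [348. 261.] z 0.0291 c [ 435.7 -164.6] size [54.5 82.9] short-axis deg 87.6 mean [ 435.2 -164.7]
top px [251. 255.] z 0.0031 c [447.2  84.1] size [28.8 69.6] short-axis deg 13.1 mean [447.3  83.7]
top px [282. 283.] z 0.0213 c [378.5   0.6] size [49.2 50.3] short-axis deg 0.8 mean [379.5   0.7]
scene px [385. 172.] z 0.0479 c [503.7  96.4] size [56.9 82.5] short-axis deg 13.3 mean [504.7  95.4]
scene px [287. 191.] z 0.0299 c [ 437.4 -164.5] size [54.5 83.9] short-axis deg 88.0 mean [ 439.  -164.9]
scene px [286. 239.] z 0.0447 c [ 624.8 -237.4] size [54.5 84. ] short-axis deg -81.1 mean [ 626.3 -237.6]
scene px [373. 255.] z 0.0110 c [729.4 -70.6] size [ 25.4 146.6] short-axis deg -5.4 mean [729.5 -72.2]
scene px [102. 275.] z 0.1117 c [ 628.9 -606.8] size [33.1 55.6] short-axis deg 88.4 mean [ 632.8 -606.4]
(190, 238) [0.476  0.1998 0.1389]
(196, 238) [0.4765 0.1873 0.1363]
(283, 283) [ 0.3785 -0.0021  0.0227]
(225, 292) [0.3543 0.143  0.0141]
(348, 140) [ 0.7628 -0.1647  0.014 ]
(447, 208) [ 0.5711 -0.4131  0.0559]
(328, 206) [ 0.5727 -0.1118  0.0455]
```

View pics/crop1.png

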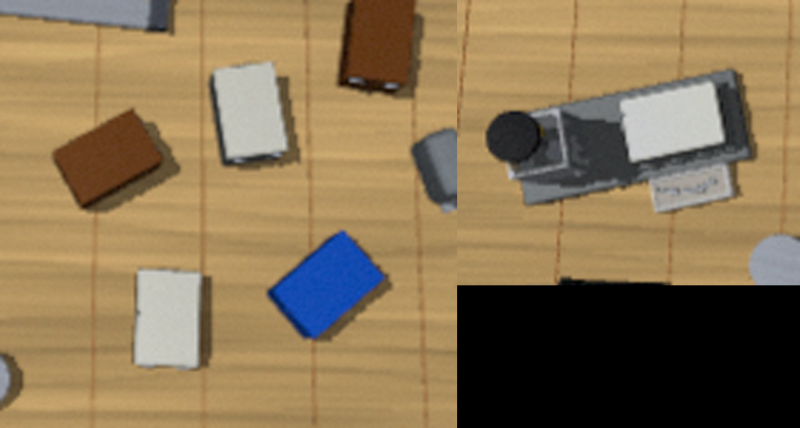

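View pics/crop2.png

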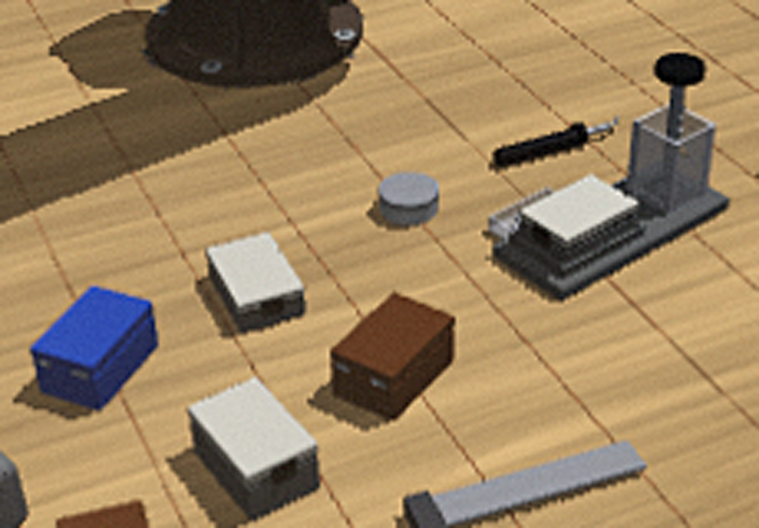

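The seated case is at (503, 96) mm with its lid at z 48. The pale-lidded case with its lid at z 45 is the thick one, at (623.5, -237.6). The one with its lid at z 30 is the thin one, at (436.5, -164.5). The crops show both have grey bodies and pale lids, so neither is a blue or brown look-alike. I'll move above the thick case.

```bash
python3 -m handwheel '[[2.88,2.73,-0.7,-0.009],[2.88,2.73,-0.7,-0.009],[2.88,2.73,-0.7,-0.009],[2.88,2.73,-0.7,-0.009],[2.88,2.73,-0.7,-0.009],[2.88,2.73,-0.7,-0.009],[2.88,2.73,-0.7,-0.009],[2.88,2.73,-0.7,-0.009],[2.88,2.73,-0.7,-0.009],[2.88,2.73,-0.7,-0.009],[2.88,2.73,-0.7,-0.009],[2.88,2.73,-0.7,-0.009],[2.88,2.73,-0.7,-0.009],[2.88,2.73,-0.7,-0.009],[2.88,2.73,-0.7,-0.009],[0,0,0,0],[0,0,0,0]]' 0
python3 - <<'E'
from m import *
f=grab('wrist','w1.png');lids('wrist')
f=grab('top','t1.png');lids('top')
s=arm.get_state();print(s['eef_pos'],s['ee_rot'],s['force'])
E
```

```text
t: 1.85
eef_pos: [0.624, -0.2368, 0.2987]
ee_rot: [3.141, -0.002, -2.987]
force: [-0.1, -0.7, 0.9]
width: 0.0878
wrist px [456.  15.] z 0.0307 c [ 465.4 -167.7] size [24.6 55.4] short-axis deg -1.4 mean [ 467.5 -165.3]
wrist px [106.  71.] z 0.0057 c [ 543.4 -429.2] size [ 8.8 15.7] short-axis deg 18.6 mean [ 542.2 -428. ]
wrist px [76. 85.] z 0.0544 c [ 552.8 -418.5] size [13.9 31.1] short-axis deg -12.9 mean [ 554.5 -417.5]
wrist px [319. 208.] z 0.0457 c [ 622.  -239.2] size [53.9 81.7] short-axis deg -81.3 mean [ 620.  -239.7]
wrist px [406. 317.] z 0.0115 c [ 731.7 -131.9] size [12.1 30.9] short-axis deg -3.6 mean [ 732.6 -132.5]
top px [ 19. 173.] z 0.1586 c [603.6 570.5] size [101.9 367.7] short-axis deg -80.6 mean [616.2 582.4]
top px [333. 154.] z 0.0099 c [ 724.2 -124.4] size [28.5 49.2] short-axis deg -4.8 mean [ 724.1 -124.4]
top px [528. 180.] z 0.1017 c [ 639.7 -593.2] size [ 84.1 120.7] short-axis deg -45.5 mean [ 636.4 -599.4]
top px [379. 196.] z 0.0442 c [ 602.7 -242. ] size [42.  51.5] short-axis deg 8.4 mean [ 602.8 -242.6]
top px [348. 261.] z 0.0290 c [ 435.  -165.5] size [56.8 85.9] short-axis deg 87.8 mean [ 434.8 -165.4]
[ 0.62313996 -0.23802019  0.29953236] [ 3.14145686e+00 -5.40510891e-04 -2.98892961e+00] [-0.52434521 -0.1140384  -0.54466234]
```

View pics/w1.png

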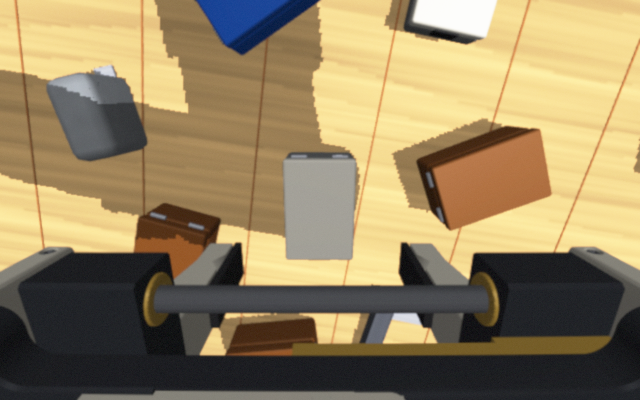

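The wrist view shows the thick case's pale lid centred between the jaws at (319,208) and parallel to them. The brown look-alikes at (180,240) and (485,175) are to either side. I'll check how much room the fingers have before descending.

Run:
```python
from m import *
# obstacle points within gripper footprint (tool frame) above z 0.01 from the first scene image
f=load('scene');P=cloud(f).reshape(-1,3)
psi=-2.989;x=np.array([np.cos(psi),np.sin(psi)]);y=np.array([np.sin(psi),-np.cos(psi)])
d=P[:,:2]-[0.6231,-0.238];a=d@x;b=d@y
m=(abs(a)<0.03)&(abs(b)<0.12)&(P[:,2]>0.008)&(P[:,2]<.1)
import collections
for lo in np.arange(-.12,.12,.01):
    k=m&(b>=lo)&(b<lo+.01);print('%.2f'%lo,k.sum(),P[k,2].max().round(3) if k.any() else '',a[k].round(3).min() if k.any() else '',a[k].round(3).max() if k.any() else '')
```

```text
-0.12 24 0.047 -0.029 -0.016
-0.11 23 0.048 -0.03 -0.018
-0.10 9 0.047 -0.029 -0.019
-0.09 0   
-0.08 0   
-0.07 0   
-0.06 0   
-0.05 0   
-0.04 0   
-0.03 196 0.048 -0.029 0.03
-0.02 85 0.047 -0.029 0.029
-0.01 78 0.048 -0.029 0.03
-0.00 82 0.048 -0.03 0.03
0.01 72 0.047 -0.029 0.029
0.02 56 0.047 -0.03 0.028
0.03 0   
0.04 0   
0.05 0   
0.06 0   
0.07 0   
0.08 42 0.047 0.017 0.03
0.09 133 0.047 -0.012 0.029
0.10 119 0.047 -0.018 0.03
0.11 85 0.048 -0.016 0.029
```

The fingers have clear space, so I'll descend and grip.

```bash
python3 -m handwheel '[[0,0,-2,0],[0,0,-2,0],[0,0,-2,0],[0,0,-2,0],[0,0,-1.5,0],[0,0,-1.0,0],[0,0,-0.6,0],[0,0,-0.3,0],[0,0,0,0],[0,0,0,0]]' 0
python3 -m handwheel '[[0,0,0,0],[0,0,0,0],[0,0,0,0],[0,0,0,0],[0,0,0,0],[0,0,0,0],[0,0,0,0],[0,0,0,0]]' 1 25
```

```text
t: 2.95
eef_pos: [0.6239, -0.2377, 0.1864]
ee_rot: [-3.141, 0.001, -2.989]
force: [0.8, 0.7, 0.3]
width: 0.0877
t: 3.75
eef_pos: [0.6236, -0.2378, 0.1858]
ee_rot: [-3.141, 0.0, -2.989]
force: [-0.2, -0.1, 1.5]
width: 0.056
```

```bash
python3 -m handwheel '[[0,0,0.5,0],[0,0,1,0],[0,0,2,0],[0,0,3,0],[0,0,3,0],[0,0,3,0],[0,0,2,0],[0,0,0.5,0],[0,0,0,0]]'
python3 -m handwheel '[[-0.4,1.2,0,0.05],[-0.86,2.38,0,0.118],[-0.86,2.38,0,0.118],[-0.86,2.38,0,0.118],[-0.86,2.38,0,0.118],[-0.86,2.38,0,0.118],[-0.86,2.38,0,0.118],[-0.86,2.38,0,0.118],[-0.86,2.38,0,0.118],[-0.86,2.38,0,0.118],[-0.86,2.38,0,0.118],[-0.86,2.38,0,0.118],[-0.86,2.38,0,0.118],[-0.86,2.38,0,0.118],[-0.5,1.2,0,0.065],[0,0,0,0],[0,0,0,0]]'
python3 - <<'E'
from m import *
f=grab('wrist','w2.png');lids('wrist')
f=grab('scene','s2.png');lids('scene')
s=arm.get_state();print(s['eef_pos'],s['ee_rot'],s['force'],s['width'])
E
```

```text
t: 4.65
eef_pos: [0.6234, -0.2377, 0.3364]
ee_rot: [3.142, 0.001, -2.989]
force: [-0.4, 1.6, -3.4]
width: 0.0559
t: 6.35
eef_pos: [0.5024, 0.0956, 0.3346]
ee_rot: [3.139, -0.001, -1.34]
force: [0.4, -0.1, -3.1]
width: 0.0556
wrist px [88. 15.] z 0.0111 c [734.1 -14. ] size [28.1 29.2] short-axis deg -5.0 mean [733.4 -12.3]
wrist px [312. 166.] z 0.0485 c [514.6  59.1] size [40.4 62.4] short-axis deg -76.9 mean [516.2  65.7]
wrist px [329. 238.] z 0.1945 c [508.5  59.9] size [54.8 56.8] short-axis deg 13.1 mean [504.9  66.4]
wrist px [322. 329.] z 0.1946 c [497.7 111.4] size [16.3 54.5] short-axis deg -77.0 mean [497.3 111.5]
scene px [388. 172.] z 0.0480 c [501.2  96.8] size [62.6 82.3] short-axis deg 11.9 mean [506.3 105.3]
scene px [283. 186.] z 0.0299 c [ 414.7 -164.1] size [38.3 55.5] short-axis deg 1.4 mean [ 413.5 -166.5]
scene px [373. 255.] z 0.0109 c [729.9 -71. ] size [ 27.  147.1] short-axis deg -4.8 mean [729.5 -71.9]
scene px [102. 275.] z 0.1114 c [ 629.2 -606. ] size [34.7 56.9] short-axis deg 88.4 mean [ 633.4 -607.1]
scene px [473. 328.] z -0.7494 c [612.  486.4] size [ 82.7 125.4] short-axis deg 29.9 mean [621.9 488.4]
[0.50273082 0.09519437 0.3349699 ] [ 3.14032046e+00 -3.68902494e-04 -1.34136828e+00] [-0.27216455 -0.04784107 -4.19417167] 0.055692666908504704
```

View pics/w2.png

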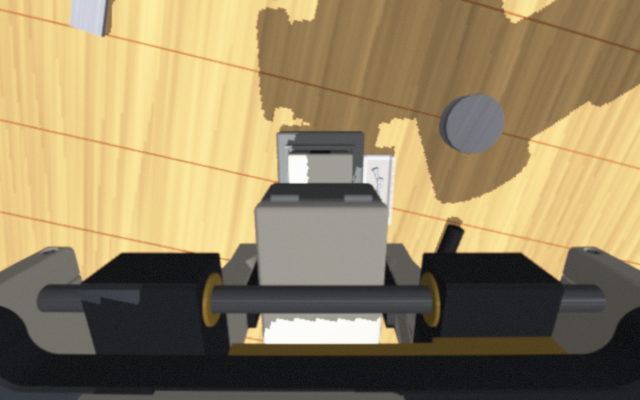

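View pics/s2.png

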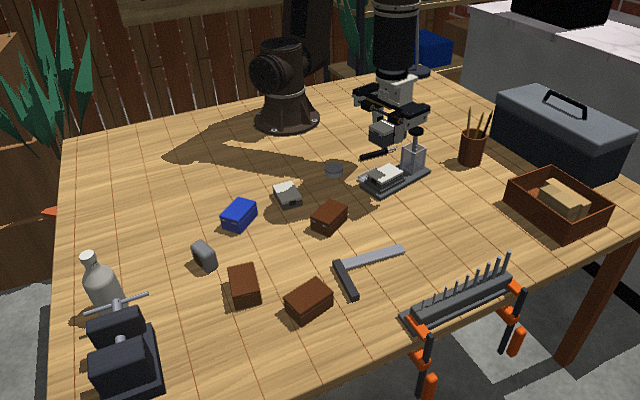

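The held case hangs square over the dispenser, with its lid's end edge at about (320,205). The seated case's end shows behind it at about (320,153). I'll measure the alignment between the two in the wrist picture.

Run:
```python
from m import *
f=load('wrist')
cv2.imwrite('pics/w2c.png',cv2.resize(f['image'][115:265,240:410,::-1],None,fx=4,fy=4,interpolation=cv2.INTER_NEAREST))
s=arm.get_state();e=s['eef_pos'][:2]
# expected outlines
def rect(c,ang,z,lx=.056,ly=.084):
    x=np.array([np.cos(ang),np.sin(ang)]);y=np.array([-x[1],x[0]])
    return np.array([[*(np.array(c)+a*lx/2*x+b*ly/2*y),z] for a,b in((-1,-1),(1,-1),(1,1),(-1,1))])
psi=s['ee_rot'][2]
print('held lid pred',proj(f,rect(e,psi+np.pi/2,.1945)).round(1))
print('bed lid pred',proj(f,rect((.503,.0963),np.radians(13.1),.048)).round(1))
```

```text
held lid pred [[386.9 208.3]
 [249.3 208.3]
 [261.3 371. ]
 [375.6 370.8]]
bed lid pred [[351.3 155.3]
 [285.7 155.2]
 [288.6 245.1]
 [348.5 245.1]]
```

View pics/w2c.png

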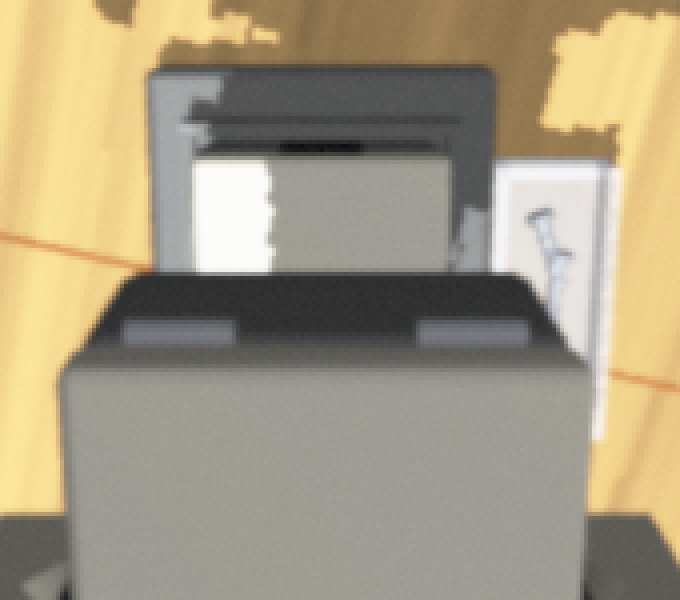

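Both outlines agree with the prediction, and the held case is within about 1 mm of the seated one. I'll lower straight down, slowing at the end.

```bash
python3 -m handwheel '[[0,0,-1,0],[0,0,-2,0],[0,0,-2,0],[0,0,-2,0],[0,0,-1,0],[0,0,-0.8,0],[0,0,-0.5,0],[0,0,-0.3,0],[0,0,0,0],[0,0,0,0]]'
python3 -m handwheel '[[0,0,-0.1,0],[0,0,-0.1,0],[0,0,0,0]]'
```

```text
t: 7.45
eef_pos: [0.503, 0.0958, 0.2402]
ee_rot: [-3.141, 0.0, -1.34]
force: [0.7, -0.1, -3.3]
width: 0.0561
t: 7.75
eef_pos: [0.5027, 0.0957, 0.2377]
ee_rot: [-3.141, 0.0, -1.34]
force: [-0.7, -1.3, -3.7]
width: 0.0558
```

```bash
python3 -m handwheel '[[0,0,-0.1,0],[0,0,-0.1,0],[0,0,0,0]]'
python3 -m handwheel '[[0,0,-0.1,0],[0,0,0,0]]'
python3 -m handwheel '[[0,0,-0.05,0],[0,0,0,0]]'
```

```text
t: 8.05
eef_pos: [0.5027, 0.0956, 0.2355]
ee_rot: [3.141, -0.0, -1.34]
force: [0.2, 0.7, -3.0]
width: 0.0556
t: 8.25
eef_pos: [0.5027, 0.0956, 0.2345]
ee_rot: [3.141, -0.0, -1.34]
force: [0.2, -1.1, -3.0]
width: 0.0558
t: 8.45
eef_pos: [0.5028, 0.0957, 0.2341]
ee_rot: [3.141, -0.0, -1.34]
force: [-0.3, 0.5, -3.2]
width: 0.0558
```

```bash
python3 -m handwheel '[[0,0,-0.05,0],[0,0,0,0]]'
python3 -m handwheel '[[0,0,-0.05,0],[0,0,0,0]]'
```

```text
t: 8.65
eef_pos: [0.5028, 0.0957, 0.2337]
ee_rot: [-3.141, 0.0, -1.34]
force: [-0.1, -0.2, -3.7]
width: 0.0562
t: 8.85
eef_pos: [0.5028, 0.0957, 0.2337]
ee_rot: [-3.141, -0.0, -1.34]
force: [-3.1, 0.4, 5.2]
width: 0.0555
```

The force flipped from -3.7 to +5.2 N, so the case is seated. I'll ease off a little, release and retreat.

```bash
python3 -m handwheel '[[0,0,0.03,0],[0,0,0,0],[0,0,0,0],[0,0,0,0],[0,0,0,0],[0,0,0,0],[0,0,0,0]]' 0
python3 -m handwheel '[[0,0,0.5,0],[0,0,1,0],[0,0,2,0],[0,0,3,0],[0,0,3,0],[0,0,2,0],[0,0,1,0],[0,0,0,0],[0,0,0,0]]'
python3 - <<'E'
from m import *
f=grab('wrist','w3.png');lids('wrist')
f=grab('scene','s3.png');lids('scene')
s=arm.get_state();print(s['t'],s['eef_pos'],s['ee_rot'],s['force'],s['width'])
E
```

```text
t: 9.55
eef_pos: [0.5028, 0.0957, 0.2334]
ee_rot: [3.142, -0.0, -1.34]
force: [-0.8, -0.1, 0.5]
width: 0.0871
t: 10.45
eef_pos: [0.5024, 0.0956, 0.3579]
ee_rot: [3.141, 0.0, -1.34]
force: [-0.2, -0.3, -0.7]
width: 0.0874
wrist px [106.  18.] z 0.0111 c [733.9 -17.4] size [27.7 35.6] short-axis deg -4.9 mean [733.4 -15.7]
wrist px [374. 183.] z 0.0051 c [444.9  83.2] size [31.3 73.4] short-axis deg 13.4 mean [445.1  82.3]
wrist px [319. 207.] z 0.0937 c [499.4 108.5] size [ 57.  111.9] short-axis deg 13.2 mean [503.2  94.7]
scene px [386. 158.] z 0.0931 c [502.8  98.6] size [56.7 88.5] short-axis deg 13.1 mean [505.1  95.9]
scene px [373. 255.] z 0.0109 c [729.9 -71.1] size [ 27.  147.5] short-axis deg -4.8 mean [729.5 -72. ]
scene px [102. 275.] z 0.1113 c [ 628.9 -607.3] size [34.8 56.9] short-axis deg -84.5 mean [ 633.4 -607.4]
scene px [474. 326.] z -0.7493 c [626.3 490.8] size [ 51.7 144.4] short-axis deg -1.4 mean [617.8 495.8]
10.55 [0.50241207 0.09551054 0.35723159] [ 3.13946411e+00 -4.31121880e-04 -1.34001315e+00] [-0.30758618  0.35600366  0.44684158] 0.08737793093870277
```

View pics/w3.png

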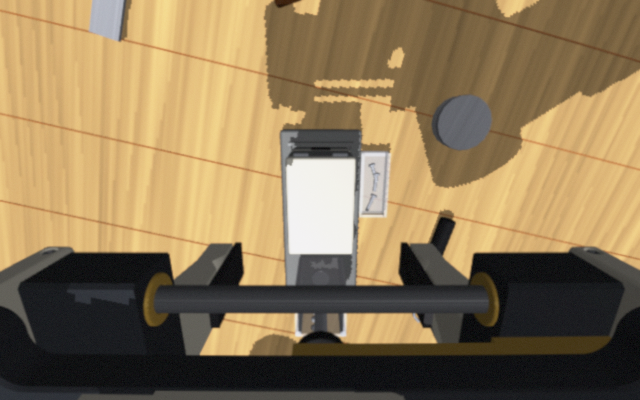

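View pics/s3.png

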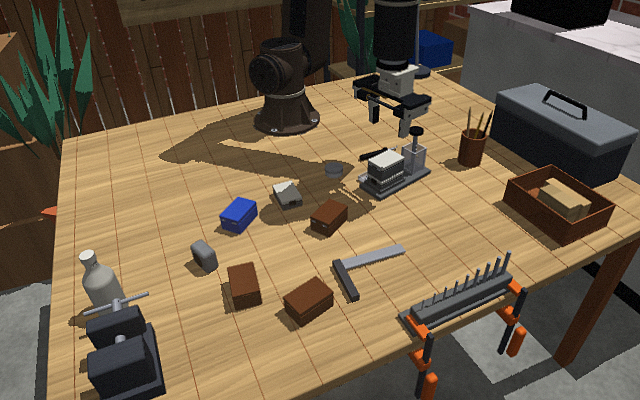

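The thick case sits square on the seated one, with its lid at z ≈ 0.093 and a wrist view angle of 13.2°. Now I'll go to the thin case.

```bash
python3 -m handwheel '[[-0.55,-2.17,0,0.1085],[-0.55,-2.17,0,0.1085],[-0.55,-2.17,0,0.1085],[-0.55,-2.17,0,0.1085],[-0.55,-2.17,0,0.1085],[-0.55,-2.17,-0.5,0.1085],[-0.55,-2.17,-1,0.1085],[-0.55,-2.17,-1,0.1085],[-0.55,-2.17,-1,0.1085],[-0.55,-2.17,-1,0.1085],[-0.55,-2.17,-1,0.1085],[-0.55,-2.17,0,0.1085],[0,0,0,0],[0,0,0,0]]'
python3 - <<'E'
from m import *
f=grab('wrist','w4.png');lids('wrist')
s=arm.get_state();print(s['t'],s['eef_pos'],s['ee_rot'],s['width'])
P=cloud(np.load('pics/top.npy',allow_pickle=True).item()).reshape(-1,3)
psi=s['ee_rot'][2];x=np.array([np.cos(psi),np.sin(psi)]);y=np.array([np.sin(psi),-np.cos(psi)])
d=P[:,:2]-s['eef_pos'][:2];a=d@x;b=d@y
m=(abs(a)<0.02)&(abs(b)<0.12)&(P[:,2]>0.01)&(P[:,2]<.1)
print(np.histogram(b[m],np.arange(-.12,.121,.01)))
E
```

```text
t: 11.95
eef_pos: [0.4365, -0.1651, 0.3026]
ee_rot: [3.141, 0.002, -0.041]
force: [0.7, 1.0, 0.5]
width: 0.0878
wrist px [31. 82.] z 0.0148 c [546.2  69.9] size [13.8 46.7] short-axis deg -2.0 mean [545.4  65.6]
wrist px [321. 198.] z 0.0308 c [ 436.6 -165.8] size [54.7 80.9] short-axis deg 87.6 mean [ 441.2 -166.9]
wrist px [ 54. 197.] z 0.0062 c [445.3  86.7] size [31.6 82.7] short-axis deg 13.2 mean [446.4  83.3]
wrist px [144. 247.] z 0.0233 c [401.   -1.7] size [10.1 39.2] short-axis deg -2.2 mean [399.9  -2.1]
12.0 [ 0.43670389 -0.16469506  0.30287455] [ 3.14153840e+00  1.13978012e-03 -3.99058545e-02] 0.08724629745664607
(array([ 0,  0,  0,  0,  0,  0,  0,  0,  0, 56, 64, 63, 63, 62, 51,  0,  0,
        0,  0,  0,  0,  7, 32, 47]), array([-1.20000000e-01, -1.10000000e-01, -1.00000000e-01, -9.00000000e-02,
       -8.00000000e-02, -7.00000000e-02, -6.00000000e-02, -5.00000000e-02,
       -4.00000000e-02, -3.00000000e-02, -2.00000000e-02, -1.00000000e-02,
       -5.55111512e-17,  1.00000000e-02,  2.00000000e-02,  3.00000000e-02,
        4.00000000e-02,  5.00000000e-02,  6.00000000e-02,  7.00000000e-02,
        8.00000000e-02,  9.00000000e-02,  1.00000000e-01,  1.10000000e-01,
        1.20000000e-01]))
```

View pics/w4.png

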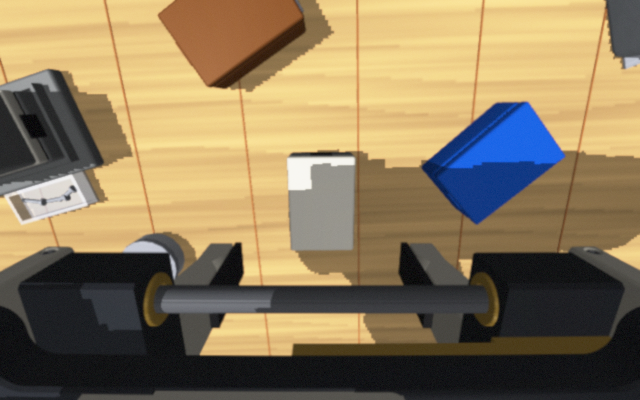

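The thin case is centred between the jaws at (321,198). The blue look-alike at (495,160) and the tin at (155,255) are clear of the fingers. I'll descend and grip.

```bash
python3 -m handwheel '[[0,0,-2,0],[0,0,-2,0],[0,0,-2,0],[0,0,-2,0],[0,0,-1.5,0],[0,0,-1.2,0],[0,0,-0.7,0],[0,0,-0.3,0],[0,0,0,0],[0,0,0,0]]' 0
python3 -m handwheel '[[0,0,0,0],[0,0,0,0],[0,0,0,0],[0,0,0,0],[0,0,0,0],[0,0,0,0],[0,0,0,0],[0,0,0,0]]' 1 25
python3 -m handwheel '[[0,0,0.5,0],[0,0,1,0],[0,0,2,0],[0,0,3,0],[0,0,3,0],[0,0,3,0],[0,0,3,0],[0,0,2,0],[0,0,0.5,0],[0,0,0,0],[0,0,0,0]]'
```

```text
t: 13.0
eef_pos: [0.4371, -0.1646, 0.1869]
ee_rot: [3.142, -0.001, -0.038]
force: [0.6, -0.5, -0.4]
width: 0.0879
t: 13.8
eef_pos: [0.4368, -0.1648, 0.1866]
ee_rot: [3.141, -0.0, -0.038]
force: [-1.0, -0.5, 3.8]
width: 0.0558
t: 14.9
eef_pos: [0.4362, -0.1646, 0.3654]
ee_rot: [-3.141, 0.002, -0.038]
force: [-0.9, -0.5, -2.5]
width: 0.0558
```

```bash
python3 -m handwheel '[[0.25,1,0,-0.05],[0.5,2,0,-0.1],[0.55,2.17,0,-0.1085],[0.55,2.17,0,-0.1085],[0.55,2.17,0,-0.1085],[0.55,2.17,0,-0.1085],[0.55,2.17,0,-0.1085],[0.55,2.17,0,-0.1085],[0.55,2.17,0,-0.1085],[0.55,2.17,0,-0.1085],[0.55,2.17,0,-0.1085],[0.55,2.17,0,-0.1085],[0.5,2,0,-0.1],[0.3,1.3,0,-0.067],[0,0,0,0],[0,0,0,0],[0,0,0,0]]'
python3 - <<'E'
from m import *
f=grab('wrist','w5.png');lids('wrist')
cv2.imwrite('pics/w5c.png',cv2.resize(f['image'][115:265,240:410,::-1],None,fx=4,fy=4,interpolation=cv2.INTER_NEAREST))
s=arm.get_state();e=s['eef_pos'];print(s['t'],e,s['ee_rot'],s['width'])
def rect(c,ang,z,lx=.056,ly=.084):
    x=np.array([np.cos(ang),np.sin(ang)]);y=np.array([-x[1],x[0]])
    return np.array([[*(np.array(c)+a*lx/2*x+b*ly/2*y),z] for a,b in((-1,-1),(1,-1),(1,1),(-1,1))])
psi=s['ee_rot'][2]
print('held lid pred',proj(f,rect(e[:2],psi+np.pi/2,e[2]-.1866+.03)).round(1))
print('thick lid pred',proj(f,rect((.5027,.0957),np.radians(13.1),.093)).round(1))
E
```

```text
t: 16.6
eef_pos: [0.507, 0.1148, 0.3656]
ee_rot: [3.14, -0.001, -1.439]
force: [-0.6, 0.6, -2.8]
width: 0.056
wrist px [104.  20.] z 0.0112 c [733.3 -18.5] size [27.4 38.8] short-axis deg -4.3 mean [733.2 -17.8]
wrist px [324. 158.] z 0.0937 c [508.5  66.9] size [53.7 62.5] short-axis deg -80.7 mean [508.6  72.8]
wrist px [380. 159.] z 0.0049 c [444.9  83.1] size [31.7 73.7] short-axis deg 12.9 mean [445.   80.6]
wrist px [324. 242.] z 0.2098 c [507.8  95.9] size [43.9 53.2] short-axis deg -82.3 mean [507.4  94.4]
wrist px [321. 328.] z 0.2098 c [502.2 143.4] size [19.  54.5] short-axis deg -82.6 mean [502.3 143.3]
16.65 [0.50703483 0.11467365 0.36593195] [ 3.14056745e+00 -4.31816699e-04 -1.43943619e+00] 0.05616280231540077
held lid pred [[380.3 198.1]
 [257.8 198.2]
 [267.4 347.5]
 [371.2 347.4]]
thick lid pred [[358.1 131.2]
 [287.9 138.2]
 [300.2 235.1]
 [364.  229.2]]
```

View pics/w5c.png

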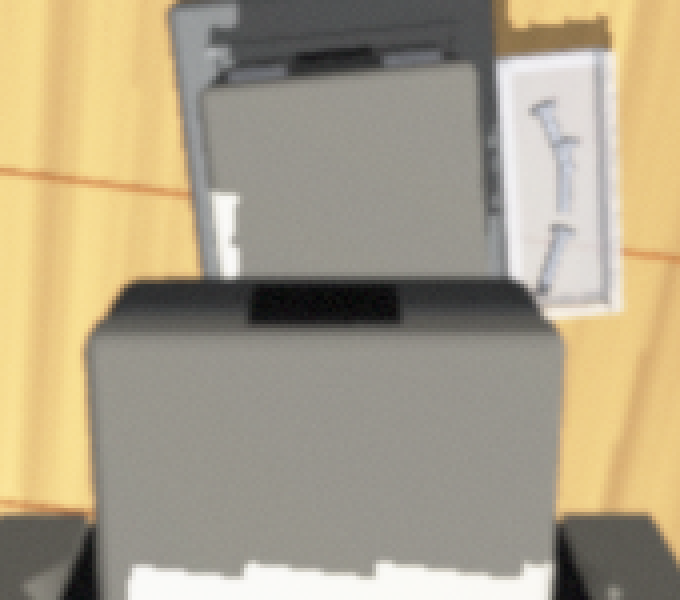

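I summed the rows wrong and overran by about 19 mm and 0.1 rad, at height and touching nothing. Correcting.

```bash
python3 -m handwheel '[[-0.1,-0.45,0,0.025],[-0.12,-0.5,0,0.025],[-0.12,-0.5,0,0.025],[-0.09,-0.45,0,0.024],[0,0,0,0],[0,0,0,0]]'
python3 - <<'E'
from m import *
f=grab('wrist','w6.png')
cv2.imwrite('pics/w6c.png',cv2.resize(f['image'][115:265,240:410,::-1],None,fx=4,fy=4,interpolation=cv2.INTER_NEAREST))
s=arm.get_state();e=s['eef_pos'];print(s['t'],e,s['ee_rot'],s['width'])
def rect(c,ang,z,lx=.056,ly=.084):
    x=np.array([np.cos(ang),np.sin(ang)]);y=np.array([-x[1],x[0]])
    return np.array([[*(np.array(c)+a*lx/2*x+b*ly/2*y),z] for a,b in((-1,-1),(1,-1),(1,1),(-1,1))])
psi=s['ee_rot'][2]
print('held lid pred',proj(f,rect(e[:2],psi+np.pi/2,e[2]-.1866+.03)).round(1))
print('thick lid pred',proj(f,rect((.5027,.0957),np.radians(13.1),.093)).round(1))
E
```

```text
t: 17.25
eef_pos: [0.5029, 0.0959, 0.3665]
ee_rot: [-3.141, 0.0, -1.342]
force: [-0.4, -0.1, -2.9]
width: 0.0559
17.3 [0.50294212 0.09605907 0.3665447 ] [-3.14135463e+00  1.07230237e-04 -1.34167014e+00] 0.055744276871947926
held lid pred [[380.6 198.1]
 [258.3 198.2]
 [267.9 347.1]
 [371.5 347.1]]
thick lid pred [[354.8 156.8]
 [286.  156.8]
 [289.1 250.5]
 [351.7 250.5]]
```

View pics/w6c.png

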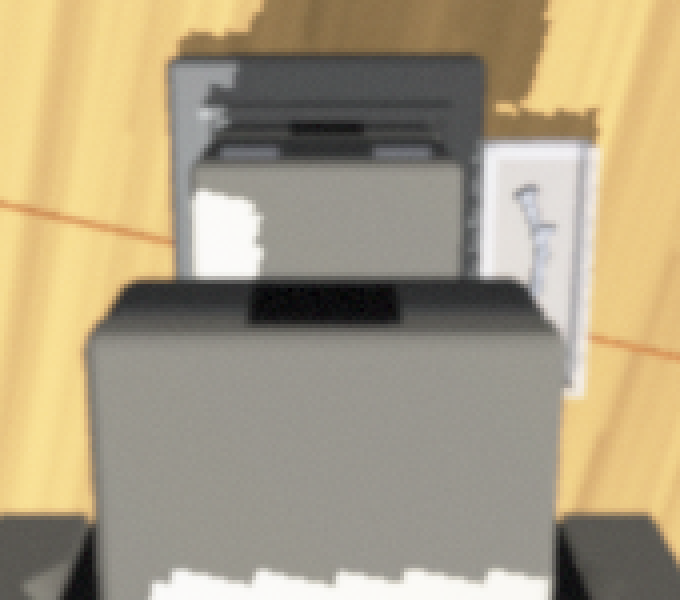

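The thin case lines up within about 1 mm. I'll lower it.

```bash
python3 -m handwheel '[[0,0,-1,0],[0,0,-2,0],[0,0,-2,0],[0,0,-1.5,0],[0,0,-0.8,0],[0,0,-0.5,0],[0,0,-0.3,0],[0,0,-0.1,0],[0,0,-0.1,0],[0,0,0,0],[0,0,0,0]]'
python3 -m handwheel '[[0,0,-0.1,0],[0,0,-0.1,0],[0,0,0,0]]'
```

```text
t: 18.4
eef_pos: [0.5031, 0.0963, 0.2838]
ee_rot: [-3.141, 0.0, -1.341]
force: [0.0, 0.2, -2.0]
width: 0.0559
t: 18.7
eef_pos: [0.5029, 0.0962, 0.2813]
ee_rot: [3.141, -0.0, -1.341]
force: [-0.2, 0.9, -2.9]
width: 0.0558
```

```bash
python3 -m handwheel '[[0,0,-0.08,0],[0,0,0,0]]'
python3 -m handwheel '[[0,0,-0.05,0],[0,0,0,0]]'
```

```text
t: 18.9
eef_pos: [0.5029, 0.0963, 0.2806]
ee_rot: [3.141, -0.0, -1.341]
force: [-0.5, -0.3, -3.0]
width: 0.0558
t: 19.1
eef_pos: [0.503, 0.0963, 0.2801]
ee_rot: [3.141, -0.0, -1.341]
force: [0.3, -0.3, -3.5]
width: 0.0562
```

```bash
python3 -m handwheel '[[0,0,-0.05,0],[0,0,0,0]]'
```

```text
t: 19.3
eef_pos: [0.503, 0.0963, 0.2796]
ee_rot: [-3.142, -0.0, -1.341]
force: [0.4, -0.3, -3.2]
width: 0.0557
```

```bash
python3 -m handwheel '[[0,0,-0.04,0],[0,0,0,0]]'
```

```text
t: 19.5
eef_pos: [0.503, 0.0963, 0.2796]
ee_rot: [-3.141, -0.0, -1.341]
force: [-3.2, 0.4, 2.5]
width: 0.056
```

Contact at +2.5 N. I'll release and rise.

```bash
python3 -m handwheel '[[0,0,0.02,0],[0,0,0,0],[0,0,0,0],[0,0,0,0],[0,0,0,0],[0,0,0,0],[0,0,0,0]]' 0
python3 -m handwheel '[[0,0,0.5,0],[0,0,1,0],[0,0,2,0],[0,0,2,0],[0,0,2,0],[0,0,1.5,0],[0,0,1,0],[0,0,0,0],[0,0,0,0]]'
python3 - <<'E'
from m import *
f=grab('wrist','w7.png');lids('wrist')
f=grab('top','t7.png');f=grab('scene','s7.png');lids('scene')
s=arm.get_state();print(s['t'],s['eef_pos'],s['ee_rot'],s['force'],s['width'])
im=f['image'][:,:,::-1]
cv2.imwrite('pics/s7c.png',cv2.resize(im[90:210,330:460],None,fx=5,fy=5,interpolation=2)[:600,:650])
# cap from scene depth
P=cloud(f).reshape(-1,3)
for n in('scene',):
    q=P[(P[:,2]>.13)&(P[:,2]<.15)&(abs(P[:,0]-.477)<.04)&(abs(P[:,1]-.203)<.04)]
    print(n,len(q),q.mean(0),q.min(0),q.max(0))
E
```

```text
t: 20.2
eef_pos: [0.503, 0.0963, 0.2794]
ee_rot: [3.142, -0.0, -1.341]
force: [0.3, -0.2, -0.6]
width: 0.0879
t: 21.1
eef_pos: [0.5027, 0.0962, 0.3793]
ee_rot: [3.141, 0.0, -1.341]
force: [-0.6, 0.8, -0.7]
width: 0.0874
wrist px [121.  20.] z 0.0112 c [733.7 -20.2] size [27.7 41.2] short-axis deg -5.1 mean [733.3 -18.6]
wrist px [330. 206.] z 0.1235 c [490.1 100.2] size [ 77.3 116.6] short-axis deg 13.2 mean [496.4  89.7]
scene px [388. 148.] z 0.1231 c [502.7 109.1] size [ 54.9 105.9] short-axis deg 14.0 mean [505.8  98.9]
scene px [373. 255.] z 0.0109 c [728.8 -71. ] size [ 26.3 147.8] short-axis deg -5.4 mean [729.4 -71.9]
scene px [102. 275.] z 0.1113 c [ 629.  -607.9] size [34.8 56.8] short-axis deg 86.7 mean [ 632.8 -607.4]
scene px [473. 326.] z -0.7494 c [621.  491.4] size [ 40.9 144.5] short-axis deg -0.2 mean [616.9 493.8]
21.25 [0.50275443 0.09618362 0.37860249] [ 3.14004687e+00 -3.47422161e-04 -1.34092455e+00] [ 0.09745046 -0.09157715 -0.14955529] 0.0878797816051247
scene 130 [0.48408688 0.20043709 0.13917043] [0.4585436  0.18083807 0.13011518] [0.50273095 0.22138229 0.14346448]
```

View pics/w7.png

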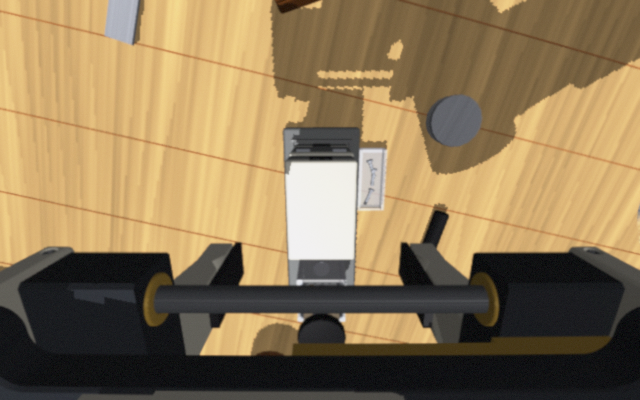

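View pics/s7c.png

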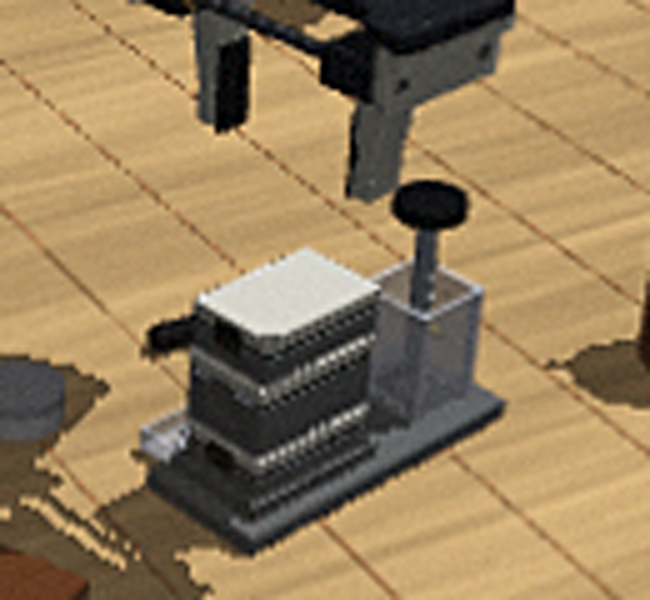

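The column is square: three cases stacked, with the top lid at z 0.123. In the wrist view the thin lid covers the thick one at (321,210), and the plunger cap is at (321,330). I'll close the fingers and move over the cap, estimated at (0.477, 0.2025).

```bash
python3 -m handwheel '[[0,0,0,0],[0,0,0,0],[-0.37,1.5,0,0],[-0.5,2.1,0,0],[-0.5,2.1,0,0],[-0.5,2.1,0,0],[-0.4,1.8,0,0],[-0.25,1,0,0],[0,0,0,0],[0,0,0,0]]' 1 25
python3 -m handwheel '[[0,0,-1,0],[0,0,-1.5,0],[0,0,-1.2,0],[0,0,-0.7,0],[0,0,-0.3,0],[0,0,-0.2,0],[0,0,0,0],[0,0,0,0]]'
python3 - <<'E'
from m import *
f=grab('top','t8.png');g=grab('scene','s8.png');w=grab('wrist','w8.png')
s=arm.get_state();print(s['t'],s['eef_pos'],s['ee_rot'],s['force'],s['width'])
im=g['image'][:,:,::-1]
a=cv2.resize(im[80:200,340:460],(560,560),interpolation=2)
b=cv2.resize(w['image'][:,:,::-1],(240,150))
cv2.imwrite('pics/s8c.png',a)
E
```

```text
t: 22.25
eef_pos: [0.4777, 0.2021, 0.3793]
ee_rot: [3.141, -0.0, -1.34]
force: [0.0, 0.3, -0.0]
width: 0.0132
t: 23.05
eef_pos: [0.4779, 0.2024, 0.3309]
ee_rot: [-3.141, 0.0, -1.341]
force: [-0.3, -0.3, 0.4]
width: 0.0001
23.2 [0.4778172  0.20237269 0.33083974] [-3.14097300e+00  3.38918233e-04 -1.34067367e+00] [ 0.11377831  0.36651182 -0.0072957 ] 0.000584021644344851
```

View pics/s8c.png

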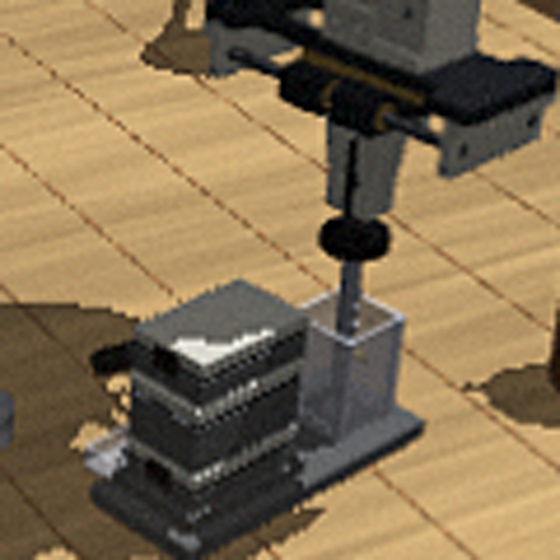

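View pics/w8.png

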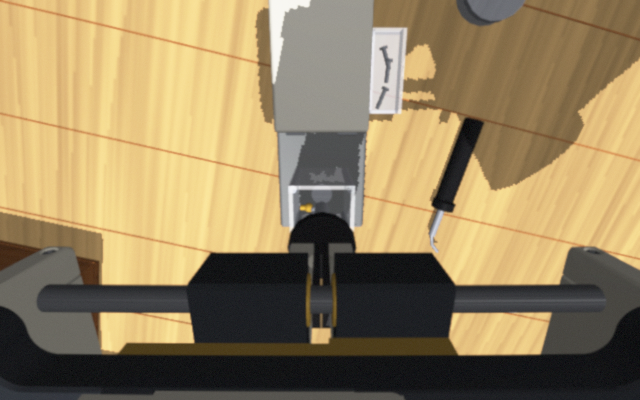

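The closed fingertips stand centred over the black cap at (322,230) in the wrist view, and the column is square. Pressing down in steps.

```bash
python3 -m handwheel '[[0,0,-0.5,0],[0,0,-0.4,0],[0,0,-0.2,0],[0,0,-0.2,0],[0,0,-0.2,0],[0,0,0,0]]'
python3 -m handwheel '[[0,0,-0.2,0],[0,0,-0.2,0],[0,0,-0.2,0],[0,0,0,0]]'
```

```text
t: 23.8
eef_pos: [0.4776, 0.2022, 0.3156]
ee_rot: [3.141, -0.0, -1.341]
force: [-2.5, -0.4, 4.2]
width: 0.0001
t: 24.2
eef_pos: [0.4776, 0.2022, 0.3094]
ee_rot: [3.141, -0.0, -1.341]
force: [0.1, -0.9, 0.5]
width: 0.0005
```

```bash
python3 -m handwheel '[[0,0,0,0],[0,0,0,0]]'
python3 -m handwheel '[[0,0,-0.2,0],[0,0,-0.2,0],[0,0,-0.2,0],[0,0,0,0],[0,0,0,0]]'
python3 - <<'E'
from m import *
g=grab('scene','s9.png')
s=arm.get_state();print(s['t'],s['eef_pos'],s['force'])
cv2.imwrite('pics/s9c.png',cv2.resize(g['image'][80:200,340:460,::-1],(560,560),interpolation=2))
E
```

```text
t: 24.4
eef_pos: [0.4779, 0.2023, 0.3094]
ee_rot: [-3.141, 0.0, -1.341]
force: [0.1, 0.1, -0.3]
width: 0.0001
t: 24.9
eef_pos: [0.4779, 0.2024, 0.3039]
ee_rot: [-3.141, 0.0, -1.341]
force: [-2.4, -0.7, 7.5]
width: 0.0004
24.95 [0.4778834  0.20234693 0.30392111] [-1.9243218  -0.37454169  6.34512646]
```

View pics/s9c.png

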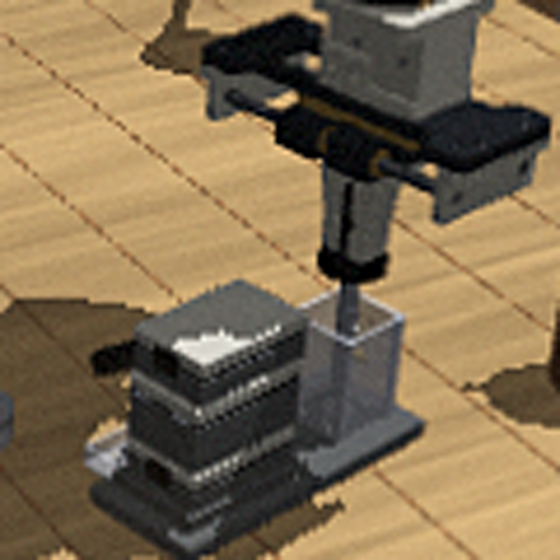

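The fingertips are flat on the cap and the plunger is about 14 mm down, past the first click, at 6–7 N. Continuing.

```bash
python3 -m handwheel '[[0,0,-0.2,0],[0,0,-0.2,0],[0,0,-0.2,0],[0,0,-0.2,0],[0,0,0,0],[0,0,0,0]]'
python3 -m handwheel '[[0,0,-0.2,0],[0,0,-0.2,0],[0,0,-0.1,0],[0,0,0,0],[0,0,0,0]]'
```

```text
t: 25.55
eef_pos: [0.4779, 0.2024, 0.2959]
ee_rot: [-3.141, 0.0, -1.34]
force: [-1.7, -0.2, 6.2]
width: 0.0001
t: 26.05
eef_pos: [0.4779, 0.2024, 0.2912]
ee_rot: [-3.141, 0.0, -1.34]
force: [-2.7, -0.6, 8.7]
width: 0.0005
```

```bash
python3 -m handwheel '[[0,0,-0.2,0],[0,0,-0.2,0],[0,0,-0.1,0],[0,0,0,0],[0,0,0,0]]'
python3 -m handwheel '[[0,0,-0.1,0],[0,0,-0.1,0],[0,0,-0.1,0],[0,0,0,0],[0,0,0,0]]'
```

```text
t: 26.55
eef_pos: [0.4779, 0.2024, 0.2859]
ee_rot: [-3.141, 0.0, -1.341]
force: [-2.2, 0.1, 5.6]
width: 0.0003
t: 27.05
eef_pos: [0.4779, 0.2024, 0.2832]
ee_rot: [-3.141, 0.0, -1.34]
force: [-2.9, -0.7, 8.4]
width: 0.0006
```

```bash
python3 -m handwheel '[[0,0,-0.1,0],[0,0,0,0],[0,0,0,0],[0,0,0,0],[0,0,0,0],[0,0,0,0]]'
python3 - <<'E'
from m import *
g=grab('scene','s10.png');w=grab('wrist','w10.png');t=grab('top','t10.png')
for i in range(4):
    s=arm.get_state();print(s['t'],s['eef_pos'],s['ee_rot'],s['force']); grab('scene')
cv2.imwrite('pics/s10c.png',cv2.resize(g['image'][80:200,340:460,::-1],(560,560),interpolation=2))
lids('scene',g)
# cap edge depth
P=cloud(g).reshape(-1,3)
dk=(g['image'].reshape(-1,3).max(1)<40)
q=P[dk&(abs(P[:,0]-.477)<.03)&(abs(P[:,1]-.2025)<.03)&(P[:,2]>.085)&(P[:,2]<.12)];print('cap',len(q),np.nanpercentile(q[:,2],[5,50,95]) if len(q) else '')
E
```

```text
t: 27.65
eef_pos: [0.4779, 0.2024, 0.2822]
ee_rot: [-3.141, 0.0, -1.34]
force: [-2.3, -0.1, 9.4]
width: 0.0002
27.8 [0.47792084 0.20238148 0.28218381] [-3.14074189e+00  1.05211289e-04 -1.34041610e+00] [-2.87646933 -1.30468978  8.64962583]
27.85 [0.47793206 0.20235683 0.28219571] [-3.14076487e+00  9.85183345e-05 -1.34047944e+00] [-2.56828775 -1.08347225  8.19726589]
27.9 [0.47792917 0.20237138 0.28219457] [-3.14076201e+00  1.10714213e-04 -1.34047687e+00] [-2.84710744 -0.8925692   7.93337127]
27.95 [0.47791067 0.20236665 0.28219693] [-3.14075486e+00  1.22964403e-04 -1.34046034e+00] [-1.89706821 -0.89302372  8.61138804]
scene px [373. 255.] z 0.0109 c [729.5 -70.5] size [ 25.  146.7] short-axis deg -5.4 mean [729.5 -72. ]
scene px [102. 275.] z 0.1114 c [ 629.  -607.3] size [34.8 56.9] short-axis deg -85.6 mean [ 633.4 -607.3]
scene px [473. 327.] z -0.7492 c [619.3 492.6] size [ 41.6 122.3] short-axis deg 3.1 mean [619.4 493.9]
cap 83 [0.09591776 0.10360623 0.1149686 ]
```

View pics/s10c.png

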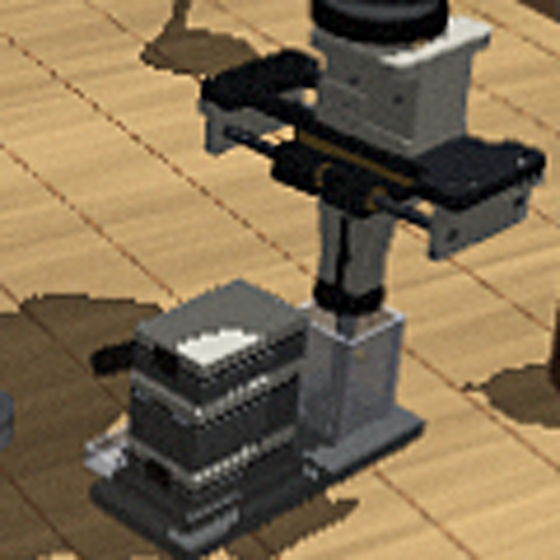

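View pics/w10.png

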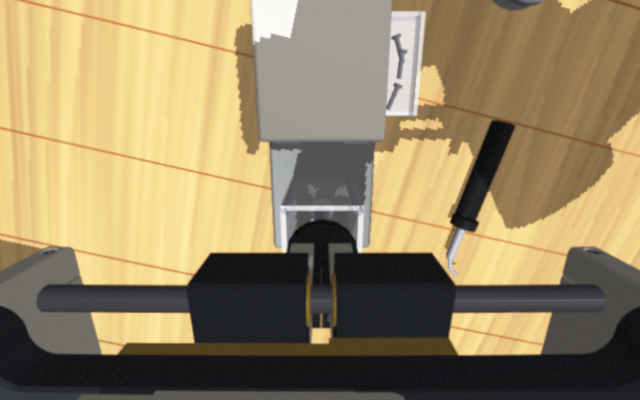

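View pics/t10.png

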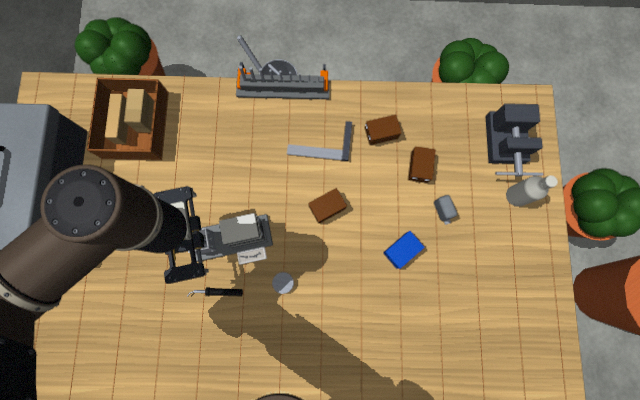

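The fingertip height of 0.104 m puts the plunger at about 35.8 mm, steady at about 8.5 N. The column is square and the bystanders haven't moved. Handing in.

```bash
python3 -c "
from station import arm
print(arm.job_done()); s=arm.get_state(); print(s['t'],s['eef_pos'],s['force'])"
```

```text
the job is handed in; nothing more can be done
None
the job is handed in; nothing more can be done
```

I set the thick case on the seated case and the thin one on top, pressed the plunger to its third click and handed the job in while still holding it there. No verdict was reported. The robot clock stood at about 28 s of the 64 s allowed.

**Last checks**
- **Column:** the three cases look square. After each set-down the lid heights read about 93 mm and 123 mm, and sideways alignment before each set-down was about 1 mm. I did not measure the thin case's centre after release, because my lid detector merged it with its surroundings; that check is by eye.
- **Plunger:** fingertip height puts it at about 35.8 mm of travel, steady, with 8–9 N on the tool. In the scene camera the cap's surface is at about 104 mm, which agrees.
- **Bystanders:** the tin, deburring tool, try square and tape measure look unmoved in the last top picture, but I did not measure them.

**What disagreed**
- **Overrun:** I added up the rows wrongly when carrying the thin case, so it overran by about 19 mm and 0.1 rad at height. It touched nothing, and I corrected it before lowering.
- **Odd force reading:** the force read near zero at about 9 mm of plunger travel, just before the first click. I don't know why. From there to the end it stayed between about 5.6 and 9.4 N.

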